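Change the clay-dust filter cartridge

TASK

Take the orange filter cartridge out of the dust extractor for cleaning: press it gently down to trip its push-push catch, let it spring up and draw it out, then stand it upright well on the round plywood bat and let go. Take it again by its narrow ends and lower it in your grip, without dropping it, into the green drying stand so that it stands upright on the stand's floor, midway between and along the two side plates, and let go. Leave the clay figure, the bowl and the spatula where they are.

Things in the scene. Friction and masses are not known exactly. Their poses are not given: they have to be found in the camera images.
- cartridge: Orange upright filter cartridge, a plain block 40 (its x) by 64 (its y) by 100 mm tall (z up), white pleats on its two broad faces (+x, -x), 0.14 to 0.28 kg. Origin: centre of the underside. It starts in the extractor's well, axes along the extractor's, resting loose on a sprung lift, its top 2 mm below the deck so that it cannot be gripped; sprung up, it stands 36 mm out.
- cartridge_top (a point): Centre of the cartridge's flat top, 100 mm above its origin; press here. The spring pushes back with about 7 to 9 N all the way, more only at the hard stop, so stop at about 14 to 16 N, moving slowly (20 mm/s). Ramming the cartridge on the lift with over 80 N is a fault.
- extractor: Fixed grey dust extractor, box 150 (x) by 220 (y) by 122 mm tall, origin at the centre of its underside. A well 43 (x) by 67 mm (y) opens in the middle of its top. At the well's two short ends (+y, -y) black cheeks 50 mm long in x and 12 mm thick, inner faces 34 mm from the centre, stand 45 mm above the deck: the raised cartridge can be gripped only across its broad faces, along x.
- well_deck (a point): Centre of the well's mouth at deck height, 122 mm above the table, axes of the extractor. The cartridge must be drawn straight up until its underside is above the deck (above the cheeks, 167 mm over the table, if moved sideways past them).
- lift (a joint): Rise (m) of the sprung lift under the cartridge: 0.002 caught (start), lower when pressed deeper, hard stop at -0.0095 (11.5 mm down), 0.040 sprung up. Push-push catch: pressed below -0.007 (9 mm down) and let go, it is free and rises by itself to 0.040 in about 0.6 s. Pressed from there right down to the stop and let rise, it catches again; the next press frees it.
- bat: Fixed round plywood bat lying on the table, 170 mm across and 12 mm thick, origin at the centre of its underside. The cartridge is stood here, released and taken again.
- stand: Fixed green drying stand: base 120 by 120 by 10 mm, two upright side plates square to its x, 90 mm wide (y), 6 mm thick, tops 125 mm above the table, inner faces 56 mm apart. Origin: centre of its underside. The bay is open above and at both ends (+y, -y); beside the cartridge's broad faces there is no room for fingers: hold it by its narrow ends.
- stand_floor (a point): Centre of the bay's floor, 10 mm above the table, axes of the stand. The cartridge's underside centre belongs here, its y axis along the stand's y either way round.
- figure: Unfired clay figure, 165 mm tall, 72 mm across, loose bystander, origin at the underside. Leave alone.
- bowl: Yellow bowl 110 mm across, 50 mm tall, loose bystander, origin at the underside. Leave alone.
- spatula: Wooden-handled spatula lying on the table, loose bystander. Leave alone.
Not all that is in view belongs to the job. There is more than one size of the cartridge; the job needs the middle-sized.

How it is judged (in metres and radians):
On the way, in this order (a step that is already met when the one before it is completed fails the run):
1. the catch is tripped and the lift has sprung up with the cartridge on it (value of joint lift above 0.034 m and z of cartridge in the frame of well_deck below -0.04 m and horizontal distance between cartridge and well_deck below 0.01 m), for 0.1 s.
2. the cartridge stands upright on the bat, let go (horizontal distance between cartridge and bat below 0.075 m and z of cartridge in the frame of bat below 0.016 m and angle between cartridge's own z axis and vertical below 0.1 rad and contact force between the fingers and cartridge below 0.1 N and linear speed of cartridge below 0.02 m/s), for 0.2 s.
3. the cartridge, still in the grip, is lowered to within 15 mm of the stand's floor between the plates (z of cartridge in the frame of stand_floor below 0.015 m and horizontal distance between cartridge and stand_floor below 0.025 m and angle between the y axis of cartridge and the y axis of stand, either way round below 0.2 rad and contact force between the fingers and cartridge above 1 N), for 0.05 s.
At the end, for the whole second after the job is handed in: The cartridge stands still and upright (within 0.08 rad) on the floor of the drying stand between the two plates, its underside centre within 25 mm of the bay's centre and within 4 mm of its floor, its long side within 0.2 rad of the stand's y axis, let go (z of cartridge in the frame of stand_floor between -0.004 and 0.004 m and horizontal distance between cartridge and stand_floor below 0.025 m and angle between cartridge's own z axis and vertical below 0.08 rad and angle between the y axis of cartridge and the y axis of stand, either way round below 0.2 rad and linear speed of cartridge below 0.02 m/s and contact force between the fingers and cartridge below 0.1 N); the robot touches nothing.
It fails at once if the cartridge is rammed down on the lift with more than 80 N (contact force between cartridge and lift above 80 N).
It fails at once if the clay figure is moved more than 20 mm or tipped (distance of figure from where it was at the start of the episode above 0.02 m or angle between figure's own z axis and vertical above 0.3 rad).
It fails at once if the bowl is moved more than 20 mm (distance of bowl from where it was at the start of the episode above 0.02 m).
It fails at once if the spatula is moved more than 20 mm (distance of spatula from where it was at the start of the episode above 0.02 m).
It also fails if it takes over 67 s, if anything falls off the work surface, if the arm or the gripper's body presses on something with over 40 N, if the wrist force passes 120 N, or if a joint passes its speed limit or range.

ROBOT

A 6-joint arm with a two-finger parallel gripper is mounted at the origin on the work surface. World frame = base frame: x ahead of the robot, y to its left, z up, the work surface at z = 0. Lengths are in m, angles in degrees, forces in N, time in s.
With the tool pointing down it reaches from about 0.3 to 0.75 m from the base axis. Payload 8.5 kg.
Tool frame: the origin (TCP) lies on the mounting face of the last link; the fingertips stand 173 mm ahead of it and the grasp point (between the pads) lies 155 mm ahead of it (env.tips_ahead is the distance from the TCP to the fingertips, in m); z points along the fingers, x is the direction in which the jaws open and shut, and the axes are right-handed (so a half turn about z gives the same grasp; the last joint's range is limited). The gripper opens to 85 mm and grips with 20 to 120 N. Pads are 22 mm wide; open, the fingers measure 114 mm over their backs; the gripper's body (76 mm by 85 mm) begins 54 mm behind the grasp point. The pads swing forward as they close: fully open they stand 13 mm farther back than shut.
Start: joints at [52.867, 21.807, 74.336, -0, 83.858, -12.336], TCP at [0.231, 0.499, 0.405] pointing down, gripper open.
Joint ranges: [-178.18, 178.18], [-50.72, 133.34], [12.68, 142.11], [-81.47, 261.47], [9.98, 163.14], [-165.26, 165.26]. Speed limits (degrees/s): [136.94, 136.94, 180, 180, 180, 180].

INTERFACE

Orientations are given as a 3x3 rotation matrix whose columns are the frame's x, y, z axes.
In Python, from rig import env gives the robot as it stands. The module is installed in compiled form; this text tells all that it offers.
- The arm moves only by the tool step_arm, never from a script. Its argument "increments" is a list of rows, each an object of numbers: "x", "y", "z": the shift along the tool's x, y, z in cm; "wx", "wy", "wz": the turn, a rotation vector about the tool's x, y, z in rad; "gripper": the finger opening in cm, from 0 to 8.54. A call has 1 to 20 rows; each row shifts and turns the commanded pose from where the row before left it, along the tool's axes as they then stand; what a row does not reach is not made up. A row lasts 1/10 s, in which the tool goes at most 50 mm and 8.59 degrees, less where a joint would pass 70% of its speed; a pose out of reach is approached as far as the arm can. A call with a gripper value outside its range is refused whole. The fingers move at their own pace and stop on an object; "newtons" is the grip in N (left out, the last holds). Time passes only in rows, so rows that do not move let the fingers close. It gives the time, the measured TCP pose, the force and the opening at its end, in the units of the state.
- env.observe(): the state, without advancing time (a new reading comes with each control period).
- env.get_image(name): name is "side" or "top" or "wrist"; returns a dict with "color" (400x640x3 uint8, blue, green, red), "camera_matrix" (3x3 intrinsics, pixels), "rvec" (rotation vector, rad) and "tvec" (3), from world to camera coordinates, as OpenCV has them. Camera axes: x right, y down, z forward; pixel columns grow to the right and rows downward; lengths in m; the calibration is good to about 2 mm. A picture is of the moment at which its call begins. There is no depth.
- env.close_job(): hands the job in, once; it reports no verdict.
The state is a dict: "time_s": time; "q": joint angles; "qvel": joint speeds; "joint_efforts": joint torques, N m; "position": TCP position; "tool_rot": TCP orientation; "ft_force": force on the tool from outside, world axes, zero at the start; "wrist_torque": the same for the moment, N m; "grip_width": finger opening in m.
Only numpy, scipy, OpenCV 4.12 (cv2) and the standard library are available. Lean on these libraries where they do the work, as an engineer would, in place of code of your own. Each camera call takes 0.05 s, during which the arm holds its last target. There are 200 camera calls.

## Working session

There is one attempt and no reset: what is moved stays moved. The work goes in short steps, Python scripts to look and compute and a tool call to move; the robot and the scene stay as the last step left them, time stands still between calls to the robot, and variables do not carry over. Pictures are saved under pics/ and viewed, about 8 in all and at most 12, crops included, and the job is handed in when it is done.

Besides the shell and the picture viewer there is one more tool, called after "Call:" by a JSON object that holds its "method" and its "body". step_arm: Moves the arm, as the interface text tells. Its arguments: {"type":"object","properties":{"increments":{"type":"array"},"newtons":{"type":"number"}},"required":["increments"]}

```bash
mkdir -p pics; cat > h.py <<'E'
import numpy as np, cv2
from rig import env
def cam(n):
    d=env.get_image(n); R=cv2.Rodrigues(np.array(d['rvec'],float))[0]
    d['R']=R; d['C']=-R.T@np.array(d['tvec'],float).ravel(); return d
def ray(d,p,z):
    K=np.array(d['camera_matrix']); v=d['R'].T@np.linalg.inv(K)@np.array([p[0],p[1],1.])
    return d['C']+v*(z-d['C'][2])/v[2]
def proj(d,P):
    return cv2.projectPoints(np.array(P,float).reshape(-1,3),np.array(d['rvec'],float),np.array(d['tvec'],float),np.array(d['camera_matrix']),None)[0].reshape(-1,2)
E
python3 - <<'E'
from h import *
for n in ['top','side']:
    d=cam(n); cv2.imwrite(f'pics/{n}0.png',d['color']); print(n,d['C'].round(3),d['R'].round(2).tolist(),np.array(d['camera_matrix']).round(0).tolist())
s=env.observe(); print(s['time_s'],np.array(s['tool_rot']).round(3).tolist(),s['ft_force'],s['grip_width'],env.tips_ahead)
E
```

```text
top [ 0.379 -0.015  0.938] [[-0.08, -1.0, -0.0], [-0.97, 0.08, -0.22], [0.22, -0.01, -0.98]] [[369.0, 0.0, 324.0], [0.0, 369.0, 200.0], [0.0, 0.0, 1.0]]
side [-0.201  0.015  0.708] [[-0.05, -1.0, 0.01], [-0.61, 0.02, -0.79], [0.79, -0.04, -0.61]] [[478.0, 0.0, 318.0], [0.0, 478.0, 202.0], [0.0, 0.0, 1.0]]
0.1 [[0.419, 0.908, -0.001], [0.908, -0.419, -0.001], [-0.001, -0.0, -1.0]] [ 0.63704263  0.2750736  -0.22945397] 0.08508422845830252 0.1734
```

View pics/top0.png

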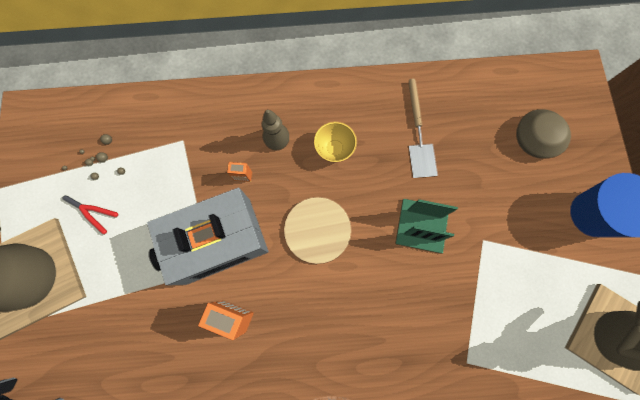

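View pics/side0.png

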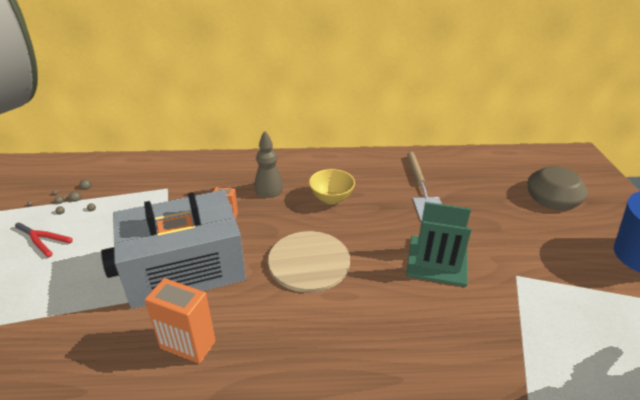

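The overhead view shows three orange blocks: one in the extractor well (203,234), a small loose one (238,170) and a large loose one (225,320). I choose the one in the well, because the task places it there between the black cheeks. Bat (317,231), stand (425,225), figure (273,130), bowl (335,142), spatula (420,130).

```bash
python3 - <<'E'
from h import *
d=cam('top'); im=d['color']
a=cv2.resize(im[180:300,135:280],None,fx=3.4,fy=3.4,interpolation=cv2.INTER_CUBIC)
b=cv2.resize(im[180:300,385:470],None,fx=3.4,fy=3.4,interpolation=cv2.INTER_CUBIC)
cv2.imwrite('pics/crop1.png',np.hstack([a,b]))
hsv=cv2.cvtColor(im,cv2.COLOR_BGR2HSV)
# orange
m=cv2.inRange(hsv,(5,150,120),(20,255,255)); m[:200]=0;m[275:]=0;m[:,:170]=0;m[:,240:]=0
ys,xs=np.nonzero(m); print('orange',xs.mean(),ys.mean(),len(xs)); r=cv2.minAreaRect(np.c_[xs,ys].astype(np.float32)); print(r)
Q=np.array([ray(d,p,.12) for p in cv2.boxPoints(r)]);print(Q.round(4).tolist(), Q.mean(0), np.linalg.norm(np.diff(Q,axis=0),axis=1))
# green
m=cv2.inRange(hsv,(65,60,25),(95,255,255)); m[:,:380]=0;m[:,480:]=0;m[:185]=0;m[265:]=0
cs=cv2.findContours(m,0,2)[0];c=max(cs,key=cv2.contourArea); print('green',cv2.approxPolyDP(c,2,True)[:,0].tolist())
# bat
m=cv2.inRange(hsv,(12,60,150),(30,170,255)); m[:,:280]=0;m[:,356:]=0;m[:190]=0;m[270:]=0
cs=cv2.findContours(m,0,2)[0];c=max(cs,key=cv2.contourArea);P=np.array([ray(d,p,.012)[:2] for p in c[:,0]],np.float32);print('bat',cv2.minEnclosingCircle(P))
for n,p,z in [('fig',(277,142),0),('bowl',(335,145),.03)]: print(n,ray(d,p,z).round(3))
E
```

```text
orange 200.10185185185185 236.79166666666666 216
((202.26712036132812, 235.2123565673828), (17.205047607421875, 27.504669189453125), 69.44395446777344)
[[0.5137, 0.285, 0.12], [0.5312, 0.2274, 0.12], [0.4938, 0.2143, 0.12], [0.4767, 0.2715, 0.12]] [0.50387046 0.24956137 0.12      ] [0.06024157 0.0395884  0.05967328]
green [[404, 199], [396, 242], [442, 252], [444, 238], [453, 235], [445, 232], [447, 213], [456, 207]]
bat ((0.5164952278137207, -0.006424171384423971), 0.13885435461997986)
fig [0.76  0.085 0.   ]
bowl [ 0.728 -0.069  0.03 ]
```

View pics/crop1.png

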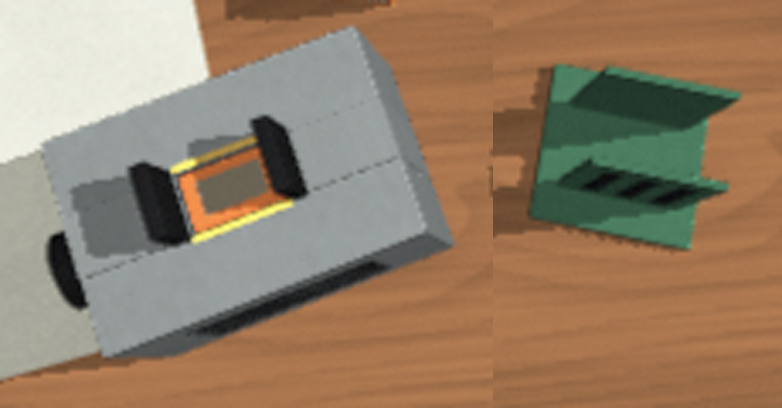

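Crop: the well holds the orange cartridge with its filter-labelled top (crop 235,187), between the black cheeks and the yellow rims. In the stand, the two plate tops run (605,68)-(740,95) and (590,160)-(727,187).

```bash
python3 - <<'E'
from h import *
d=cam('top')
A=lambda p:(p[0]/3.4+135,p[1]/3.4+180); B=lambda p:((p[0]-493)/3.4+385,p[1]/3.4+180)
D=np.array([ray(d,A(p),.122)[:2] for p in [(45,140),(355,27),(425,235),(103,355)]]); print('deck',D.round(3).tolist(),D.mean(0),np.linalg.norm(D-np.roll(D,-1,0),axis=1),[np.degrees(np.arctan2(*(D[j]-D[i])[::-1])) for i,j in [(0,1),(3,2),(0,3),(1,2)]])
T=np.array([ray(d,A(p),.12)[:2] for p in [(180,178),(262,150),(288,200),(195,238)]]);print('top',T.round(3).tolist(),T.mean(0))
S=np.array([ray(d,B(p),.125)[:2] for p in [(605,68),(740,95),(590,160),(727,187)]]);print('plates',S.round(3).tolist(),S.mean(0),[np.degrees(np.arctan2(*(S[j]-S[i])[::-1])) for i,j in[(0,1),(2,3),(0,2)]])
G=np.array([ray(d,B(p),.01)[:2] for p in [(555,65),(530,215),(690,248)]]);print('base',G.round(3).tolist(),(G[0]+G[2])/2,[np.degrees(np.arctan2(*(G[j]-G[i])[::-1])) for i,j in[(0,1),(1,2)]])
im=d['color'];hsv=cv2.cvtColor(im,cv2.COLOR_BGR2HSV);print(hsv[231,317],hsv[231,345],hsv[231,290])
P=np.array([ray(d,p,.012)[:2] for p in [(284,231),(351,231),(317,197.5),(317,264)]]);print('bat',P,P.mean(0),np.ptp(P,axis=0))
E
```

```text
deck [[0.544, 0.37], [0.606, 0.164], [0.463, 0.122], [0.403, 0.329]] [0.50390803 0.24618162] [0.21514217 0.14891202 0.21576518 0.14761684] [np.float64(-73.4380365071968), np.float64(-73.78325341201176), np.float64(-164.0035845098357), np.float64(-163.76045616732463)]
top [[0.513, 0.282], [0.527, 0.228], [0.493, 0.211], [0.473, 0.272]] [0.50125192 0.24790802]
plates [[0.546, -0.239], [0.521, -0.325], [0.485, -0.221], [0.461, -0.308]] [ 0.50304738 -0.27319719] [np.float64(-106.13822265809827), np.float64(-105.76688748417946), np.float64(163.495470509304)]
base [[0.574, -0.233], [0.463, -0.201], [0.43, -0.315]] [ 0.50209942 -0.27394187] [np.float64(163.78419810283424), np.float64(-106.14091159732504)]
[ 20  85 224] [ 21  85 228] [ 21  84 231]
bat [[ 0.51505209  0.07817133]
 [ 0.50205221 -0.0907674 ]
 [ 0.5953916  -0.01134683]
 [ 0.4265304   0.00089226]] [ 0.50975658 -0.00576266] [0.1688612  0.16893873]
```

Call:
{"method": "step_arm", "body": {"increments": [{"x": -0.96, "y": 2.94, "gripper": 0}, {"x": -0.96, "y": 2.94}, {"x": -0.96, "y": 2.94}, {"x": -0.96, "y": 2.94}, {"x": -0.96, "y": 2.94}, {"x": -0.96, "y": 2.94}, {"x": -0.96, "y": 2.94}, {"x": -0.96, "y": 2.94}, {"x": -0.96, "y": 2.94}, {"x": -0.96, "y": 2.94}, {"x": -0.96, "y": 2.94}, {"x": -0.96, "y": 2.94}, {"wz": 0.122}, {"wz": 0.122}, {"wz": 0.122}, {"wz": 0.122}, {"wz": 0.122}, {"wz": 0.122}, {"wz": 0.12}, {}]}}

```text
invalid input at $.increments[0]: expected keys x, y, z, wx, wy, wz, gripper
```

```bash
python3 - <<'E'
from h import *
d=cam('wrist'); cv2.imwrite('pics/w1.png',d['color']); s=env.observe(); print(s['position'],np.array(s['tool_rot']).round(3).tolist(),s['ft_force'],s['grip_width'],d['C'],d['R'].round(2).tolist())
E
```

```text
[0.23066442 0.49925671 0.40447255] [[0.419, 0.908, -0.0], [0.908, -0.419, -0.001], [-0.001, -0.0, -1.0]] [ 0.37351322 -0.47117554  0.14692475] 0.08561604571025691 [0.16292891 0.53149585 0.37345042] [[0.42, 0.91, -0.0], [0.87, -0.4, 0.29], [0.27, -0.12, -0.96]]
```

View pics/w1.png

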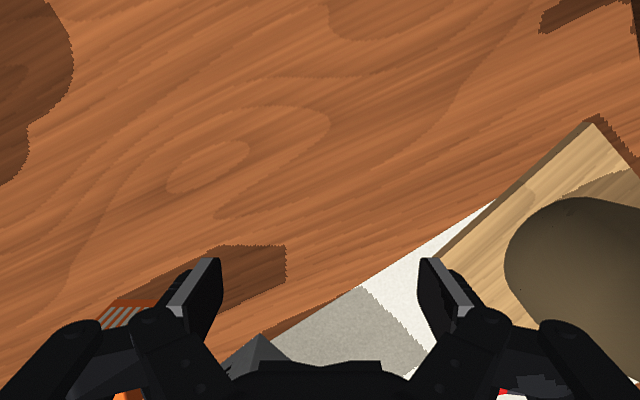

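The move was refused because every row must carry all the keys. The wrist picture therefore shows bare table from the start pose, with the open fingers at (215,290) and (430,290). I'll resend.

Call:
{"method": "step_arm", "body": {"increments": [{"x": -0.96, "y": 2.94, "z": 0, "wx": 0, "wy": 0, "wz": 0, "gripper": 0}, {"x": -0.96, "y": 2.94, "z": 0, "wx": 0, "wy": 0, "wz": 0, "gripper": 0}, {"x": -0.96, "y": 2.94, "z": 0, "wx": 0, "wy": 0, "wz": 0, "gripper": 0}, {"x": -0.96, "y": 2.94, "z": 0, "wx": 0, "wy": 0, "wz": 0, "gripper": 0}, {"x": -0.96, "y": 2.94, "z": 0, "wx": 0, "wy": 0, "wz": 0, "gripper": 0}, {"x": -0.96, "y": 2.94, "z": 0, "wx": 0, "wy": 0, "wz": 0, "gripper": 0}, {"x": -0.96, "y": 2.94, "z": 0, "wx": 0, "wy": 0, "wz": 0, "gripper": 0}, {"x": -0.96, "y": 2.94, "z": 0, "wx": 0, "wy": 0, "wz": 0, "gripper": 0}, {"x": -0.96, "y": 2.94, "z": 0, "wx": 0, "wy": 0, "wz": 0, "gripper": 0}, {"x": -0.96, "y": 2.94, "z": 0, "wx": 0, "wy": 0, "wz": 0, "gripper": 0}, {"x": -0.96, "y": 2.94, "z": 0, "wx": 0, "wy": 0, "wz": 0, "gripper": 0}, {"x": -0.96, "y": 2.94, "z": 0, "wx": 0, "wy": 0, "wz": 0, "gripper": 0}, {"x": 0, "y": 0, "z": 0, "wx": 0, "wy": 0, "wz": 0.122, "gripper": 0}, {"x": 0, "y": 0, "z": 0, "wx": 0, "wy": 0, "wz": 0.122, "gripper": 0}, {"x": 0, "y": 0, "z": 0, "wx": 0, "wy": 0, "wz": 0.122, "gripper": 0}, {"x": 0, "y": 0, "z": 0, "wx": 0, "wy": 0, "wz": 0.122, "gripper": 0}, {"x": 0, "y": 0, "z": 0, "wx": 0, "wy": 0, "wz": 0.122, "gripper": 0}, {"x": 0, "y": 0, "z": 0, "wx": 0, "wy": 0, "wz": 0.122, "gripper": 0}, {"x": 0, "y": 0, "z": 0, "wx": 0, "wy": 0, "wz": 0.12, "gripper": 0}, {"x": 0, "y": 0, "z": 0, "wx": 0, "wy": 0, "wz": 0, "gripper": 0}], "newtons": 40}}

```text
time_s: 2.25
position: [0.5026, 0.2467, 0.4046]
tool_rot: [[0.96, 0.281, -0.0], [0.281, -0.96, -0.0], [-0.0, -0.0, -1.0]]
ft_force: [-0.6, 0.1, 0.4]
grip_width: 0.0001
```

```bash
python3 - <<'E'
from h import *
d=cam('wrist'); cv2.imwrite('pics/w2.png',d['color']); s=env.observe(); print(s['position'],np.array(s['tool_rot']).round(3).tolist(),s['ft_force'],s['grip_width'],d['C'],d['R'].round(2).tolist())
E
```

```text
[0.50261986 0.24672016 0.40462476] [[0.959, 0.285, -0.0], [0.285, -0.959, -0.0], [-0.0, -0.0, -1.0]] [0.14372862 0.53195706 0.38124382] -0.00018178097614714127 [0.48187178 0.31947557 0.37367886] [[0.96, 0.28, -0.0], [0.27, -0.92, 0.29], [0.08, -0.28, -0.96]]
```

View pics/w2.png

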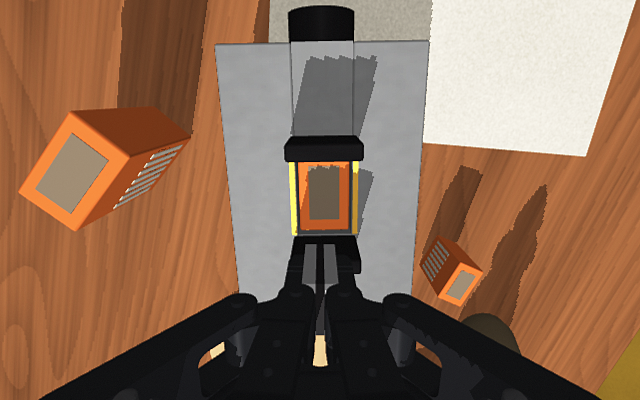

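The wrist view shows the deck edges at left (216,44)-(238,290) and right (429,41)-(411,290). The orange top spans about (298,162)-(354,233), centred under the tool.

```bash
python3 - <<'E'
from h import *
d=cam('wrist'); R=np.array(env.observe()['tool_rot']);p=np.array(env.observe()['position'])
hsv=cv2.cvtColor(d['color'],cv2.COLOR_BGR2HSV)
m=cv2.inRange(hsv,(4,150,90),(18,255,255));m[:160]=0;m[236:]=0;m[:,:296]=0;m[:,356:]=0
ys,xs=np.nonzero(m);print(xs.min(),xs.max(),ys.min(),ys.max())
for r in range(168,234,8):
    x=xs[ys==r]
    if len(x): print(r,x.min(),x.max())
f=lambda q,z:((R.T@(ray(d,q,z)-p))[:2]*1000).round(1)
for q in [(216,44),(238,290),(429,41),(411,290)]: print('deck',q,f(q,.122))
for q in [(298,162),(351,162),(355,233),(297,233)]: print('top',q,f(q,.12))
for q in [(285,137),(363,137)]: print('cheek back top',q,f(q,.167))
E
```

```text
296 355 161 232
168 298 348
176 298 348
184 299 348
192 299 348
200 299 348
208 299 348
216 300 348
224 300 348
232 296 296
deck (216, 44) [ -71.  -109.8]
deck (238, 290) [-69.8  84.2]
deck (429, 41) [  75.9 -111.7]
deck (411, 290) [79.2 84.3]
top (298, 162) [-16.1 -27. ]
top (351, 162) [ 24.7 -27. ]
top (355, 233) [29.6 32. ]
top (297, 233) [-18.1  32. ]
cheek back top (285, 137) [-20.7 -51.5]
cheek back top (363, 137) [ 27.1 -51.5]
```

Call:
{"method": "step_arm", "body": {"increments": [{"x": 0.3, "y": 0, "z": 0, "wx": 0, "wy": 0, "wz": 0, "gripper": 0}, {"x": 0, "y": 0, "z": 2.5, "wx": 0, "wy": 0, "wz": 0, "gripper": 0}, {"x": 0, "y": 0, "z": 2.5, "wx": 0, "wy": 0, "wz": 0, "gripper": 0}, {"x": 0, "y": 0, "z": 2.5, "wx": 0, "wy": 0, "wz": 0, "gripper": 0}, {"x": 0, "y": 0, "z": 1.9, "wx": 0, "wy": 0, "wz": 0, "gripper": 0}, {"x": 0, "y": 0, "z": 0.8, "wx": 0, "wy": 0, "wz": 0, "gripper": 0}, {"x": 0, "y": 0, "z": 0.2, "wx": 0, "wy": 0, "wz": 0, "gripper": 0}, {"x": 0, "y": 0, "z": 0.2, "wx": 0, "wy": 0, "wz": 0, "gripper": 0}, {"x": 0, "y": 0, "z": 0.2, "wx": 0, "wy": 0, "wz": 0, "gripper": 0}, {"x": 0, "y": 0, "z": 0.2, "wx": 0, "wy": 0, "wz": 0, "gripper": 0}]}}

```text
time_s: 3.35
position: [0.5056, 0.2476, 0.2953]
tool_rot: [[0.959, 0.282, 0.001], [0.282, -0.959, 0.0], [0.001, 0.0, -1.0]]
ft_force: [-0.6, -0.8, -0.0]
grip_width: 0.0002
```

Call:
{"method": "step_arm", "body": {"increments": [{"x": 0, "y": 0, "z": 0.2, "wx": 0, "wy": 0, "wz": 0, "gripper": 0}, {"x": 0, "y": 0, "z": 0.2, "wx": 0, "wy": 0, "wz": 0, "gripper": 0}, {"x": 0, "y": 0, "z": 0.2, "wx": 0, "wy": 0, "wz": 0, "gripper": 0}, {"x": 0, "y": 0, "z": 0.2, "wx": 0, "wy": 0, "wz": 0, "gripper": 0}]}}

```text
time_s: 3.75
position: [0.5057, 0.2475, 0.2879]
tool_rot: [[0.959, 0.282, 0.002], [0.282, -0.959, 0.0], [0.002, 0.001, -1.0]]
ft_force: [-1.2, -2.1, 8.4]
grip_width: 0.0004
```

Call:
{"method": "step_arm", "body": {"increments": [{"x": 0, "y": 0, "z": 0.2, "wx": 0, "wy": 0, "wz": 0, "gripper": 0}, {"x": 0, "y": 0, "z": 0.2, "wx": 0, "wy": 0, "wz": 0, "gripper": 0}, {"x": 0, "y": 0, "z": 0.1, "wx": 0, "wy": 0, "wz": 0, "gripper": 0}]}}

```text
time_s: 4.05
position: [0.5057, 0.2474, 0.2828]
tool_rot: [[0.959, 0.282, 0.002], [0.282, -0.959, -0.0], [0.002, 0.001, -1.0]]
ft_force: [-0.9, -2.0, 8.1]
grip_width: -0.0003
```

Call:
{"method": "step_arm", "body": {"increments": [{"x": 0, "y": 0, "z": 0.1, "wx": 0, "wy": 0, "wz": 0, "gripper": 0}]}}

```text
time_s: 4.15
position: [0.5057, 0.2475, 0.2819]
tool_rot: [[0.959, 0.282, 0.002], [0.282, -0.959, 0.0], [0.002, 0.001, -1.0]]
ft_force: [-0.7, -1.9, 15.3]
grip_width: 0.0002
```

Call:
{"method": "step_arm", "body": {"increments": [{"x": 0, "y": 0, "z": -0.5, "wx": 0, "wy": 0, "wz": 0, "gripper": 0}, {"x": 0, "y": 0, "z": -1.5, "wx": 0, "wy": 0, "wz": 0, "gripper": 0}, {"x": 0, "y": 0, "z": -2.5, "wx": 0, "wy": 0, "wz": 0, "gripper": 0}, {"x": 0, "y": 0, "z": -3, "wx": 0, "wy": 0, "wz": 0, "gripper": 0}, {"x": 0, "y": 0, "z": -1.5, "wx": 0, "wy": 0, "wz": 0, "gripper": 0}, {"x": 0, "y": 0, "z": 0, "wx": 0, "wy": 0, "wz": 0, "gripper": 8.5}, {"x": 0, "y": 0, "z": 0, "wx": 0, "wy": 0, "wz": 0, "gripper": 8.5}, {"x": 0, "y": 0, "z": 0, "wx": 0, "wy": 0, "wz": 0, "gripper": 8.5}, {"x": 0, "y": 0, "z": 0, "wx": 0, "wy": 0, "wz": 0, "gripper": 8.5}, {"x": 0, "y": 0, "z": 0, "wx": 0, "wy": 0, "wz": 0, "gripper": 8.5}, {"x": 0, "y": 0, "z": 0, "wx": 0, "wy": 0, "wz": 0, "gripper": 8.5}]}}

```text
time_s: 5.25
position: [0.5055, 0.2476, 0.3703]
tool_rot: [[0.959, 0.282, -0.001], [0.282, -0.959, -0.0], [-0.001, -0.0, -1.0]]
ft_force: [-0.1, -0.5, 1.2]
grip_width: 0.0849
```

```bash
python3 - <<'E'
from h import *
d=cam('wrist'); w=d['color']; t=cam('side')['color'][170:320,90:270]
cv2.imwrite('pics/w3.png',np.hstack([cv2.resize(w,(480,300)),cv2.resize(t,(320,300))])); s=env.observe(); print(s['position'],s['ft_force'],s['grip_width'])
R=np.array(s['tool_rot']);p=np.array(s['position'])
hsv=cv2.cvtColor(w,cv2.COLOR_BGR2HSV)
m=cv2.inRange(hsv,(4,150,90),(18,255,255));m[:,:230]=0;m[:,400:]=0
c=max(cv2.findContours(m,0,2)[0],key=cv2.contourArea);q=cv2.approxPolyDP(c,4,True)[:,0];print(q.tolist())
for a in q: print(((R.T@(ray(d,a,.158)-p))[:2]*1000).round(1))
E
```

```text
[0.50553452 0.24757126 0.37054316] [ 0.27443654 -0.22662813  0.32150064] 0.0850980716933258
[[285, 175], [289, 274], [351, 274], [354, 175]]
[-18.8 -33.5]
[-18.2  28.4]
[19.7 28.4]
[ 19.6 -33.5]
```

View pics/w3.png

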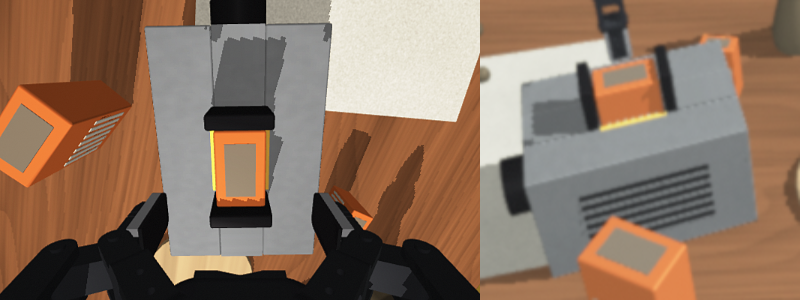

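The picture shows the cartridge sprung up about 36 mm between the cheeks. It is centred to within 0.6 mm in tool x and -2.5 mm in tool y. Next I grip it across its broad faces.

Call:
{"method": "step_arm", "body": {"increments": [{"x": 0, "y": -0.2, "z": 2, "wx": 0, "wy": 0, "wz": 0, "gripper": 8.5}, {"x": 0, "y": 0, "z": 2, "wx": 0, "wy": 0, "wz": 0, "gripper": 8.5}, {"x": 0, "y": 0, "z": 2, "wx": 0, "wy": 0, "wz": 0, "gripper": 8.5}, {"x": 0, "y": 0, "z": 1, "wx": 0, "wy": 0, "wz": 0, "gripper": 8.5}, {"x": 0, "y": 0, "z": 0, "wx": 0, "wy": 0, "wz": 0, "gripper": 8.5}, {"x": 0, "y": 0, "z": 0, "wx": 0, "wy": 0, "wz": 0, "gripper": 3}, {"x": 0, "y": 0, "z": 0, "wx": 0, "wy": 0, "wz": 0, "gripper": 3}, {"x": 0, "y": 0, "z": 0, "wx": 0, "wy": 0, "wz": 0, "gripper": 3}, {"x": 0, "y": 0, "z": 0, "wx": 0, "wy": 0, "wz": 0, "gripper": 3}, {"x": 0, "y": 0, "z": 0, "wx": 0, "wy": 0, "wz": 0, "gripper": 3}, {"x": 0, "y": 0, "z": 0, "wx": 0, "wy": 0, "wz": 0, "gripper": 3}], "newtons": 40}}

```text
time_s: 6.45
position: [0.505, 0.2495, 0.3016]
tool_rot: [[0.959, 0.282, 0.002], [0.282, -0.959, 0.0], [0.002, 0.0, -1.0]]
ft_force: [-0.8, 0.0, 5.5]
grip_width: 0.0391
```

Call:
{"method": "step_arm", "body": {"increments": [{"x": 0, "y": 0, "z": -0.5, "wx": 0, "wy": 0, "wz": 0, "gripper": 3}, {"x": 0, "y": 0, "z": -1, "wx": 0, "wy": 0, "wz": 0, "gripper": 3}, {"x": 0, "y": 0, "z": -1, "wx": 0, "wy": 0, "wz": 0, "gripper": 3}, {"x": 0, "y": 0, "z": -1, "wx": 0, "wy": 0, "wz": 0, "gripper": 3}, {"x": 0, "y": 0, "z": -1, "wx": 0, "wy": 0, "wz": 0, "gripper": 3}, {"x": 0, "y": 0, "z": -1.5, "wx": 0, "wy": 0, "wz": 0, "gripper": 3}, {"x": 0, "y": 0, "z": -2, "wx": 0, "wy": 0, "wz": 0, "gripper": 3}, {"x": 0, "y": 0, "z": -2, "wx": 0, "wy": 0, "wz": 0, "gripper": 3}, {"x": 0, "y": 0, "z": -2, "wx": 0, "wy": 0, "wz": 0, "gripper": 3}, {"x": 0, "y": 0, "z": -2, "wx": 0, "wy": 0, "wz": 0, "gripper": 3}, {"x": 0, "y": 0, "z": 0, "wx": 0, "wy": 0, "wz": 0, "gripper": 3}]}}

```text
time_s: 7.55
position: [0.5047, 0.2495, 0.4438]
tool_rot: [[0.959, 0.282, 0.005], [0.282, -0.959, 0.001], [0.006, 0.0, -1.0]]
ft_force: [0.9, 0.3, -2.2]
grip_width: 0.039
```

```bash
python3 - <<'E'
from h import *
s=env.observe(); p=np.array(s['position']);R=np.array(s['tool_rot']);print(p,s['ft_force'],s['grip_width'])
d=cam('side');im=d['color'];g=np.array([0,0,0]);B=p+R@[0,0,.155]
q=proj(d,[B-[0,0,.087],B])
x,y=q.mean(0).astype(int);print(q);c=im[max(0,y-90):y+90,x-120:x+120];cv2.imwrite('pics/s4.png',cv2.resize(c,None,fx=2.5,fy=2.5));print(x-120,max(0,y-90))
E
```

```text
[0.50472004 0.2494846  0.44375322] [ 0.90685443  0.31763356 -2.22833647] 0.03897924813774017
[[167.07323228 188.28649629]
 [157.46058577 146.48633071]]
42 77
```

View pics/s4.png

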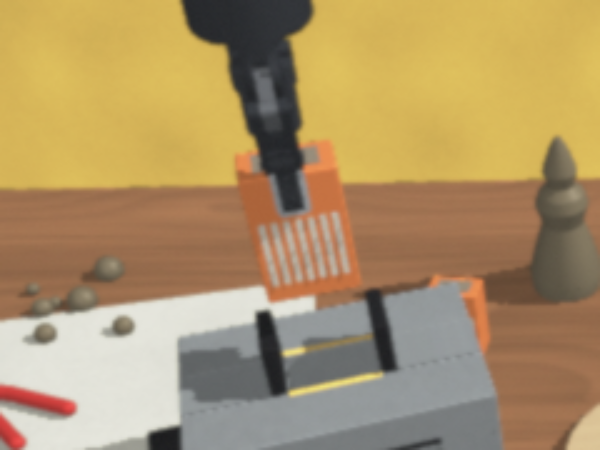

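The side view shows the cartridge hanging upright in the grip, with its underside at crop (312,295), clear above the cheeks. Now to the bat.

Call:
{"method": "step_arm", "body": {"increments": [{"x": -0.67, "y": 2.46, "z": 0, "wx": 0, "wy": 0, "wz": 0, "gripper": 3}, {"x": -0.67, "y": 2.46, "z": 0, "wx": 0, "wy": 0, "wz": 0, "gripper": 3}, {"x": -0.67, "y": 2.46, "z": 0, "wx": 0, "wy": 0, "wz": 0, "gripper": 3}, {"x": -0.67, "y": 2.46, "z": 0, "wx": 0, "wy": 0, "wz": 0, "gripper": 3}, {"x": -0.67, "y": 2.46, "z": 0, "wx": 0, "wy": 0, "wz": 0, "gripper": 3}, {"x": -0.67, "y": 2.46, "z": 0, "wx": 0, "wy": 0, "wz": 0, "gripper": 3}, {"x": -0.67, "y": 2.46, "z": 0, "wx": 0, "wy": 0, "wz": 0, "gripper": 3}, {"x": -0.67, "y": 2.46, "z": 0, "wx": 0, "wy": 0, "wz": 0, "gripper": 3}, {"x": -0.67, "y": 2.46, "z": 0, "wx": 0, "wy": 0, "wz": 0, "gripper": 3}, {"x": -0.67, "y": 2.46, "z": 0, "wx": 0, "wy": 0, "wz": 0, "gripper": 3}, {"x": 0, "y": 0, "z": 2.5, "wx": 0, "wy": 0, "wz": 0, "gripper": 3}, {"x": 0, "y": 0, "z": 2.5, "wx": 0, "wy": 0, "wz": 0, "gripper": 3}, {"x": 0, "y": 0, "z": 2.5, "wx": 0, "wy": 0, "wz": 0, "gripper": 3}, {"x": 0, "y": 0, "z": 2.5, "wx": 0, "wy": 0, "wz": 0, "gripper": 3}, {"x": 0, "y": 0, "z": 2.5, "wx": 0, "wy": 0, "wz": 0, "gripper": 3}, {"x": 0, "y": 0, "z": 2.5, "wx": 0, "wy": 0, "wz": 0, "gripper": 3}, {"x": 0, "y": 0, "z": 1.5, "wx": 0, "wy": 0, "wz": 0, "gripper": 3}, {"x": 0, "y": 0, "z": 0.5, "wx": 0, "wy": 0, "wz": 0, "gripper": 3}, {"x": 0, "y": 0, "z": 0, "wx": 0, "wy": 0, "wz": 0, "gripper": 3}]}}

```text
time_s: 9.5
position: [0.5099, -0.0054, 0.2699]
tool_rot: [[0.959, 0.282, -0.002], [0.282, -0.959, 0.001], [-0.002, -0.001, -1.0]]
ft_force: [-0.4, 0.1, -1.6]
grip_width: 0.0392
```

```bash
python3 - <<'E'
from h import *
s=env.observe(); p=np.array(s['position']);print(p,s['ft_force'])
d=cam('side');im=d['color'];B=p-[0,0,.242]
print(proj(d,[B]))
x,y=proj(d,[B+[0,0,.05]])[0].astype(int);c=im[y-100:y+80,x-120:x+120];cv2.imwrite('pics/s5.png',cv2.resize(c,None,fx=2.5,fy=2.5));print(x-120,y-100)
E
```

```text
[ 0.50986129 -0.00540933  0.26990054] [-0.36318893  0.09244111 -1.55296882]
[[309.40425836 252.96273771]]
189 134
```

View pics/s5.png

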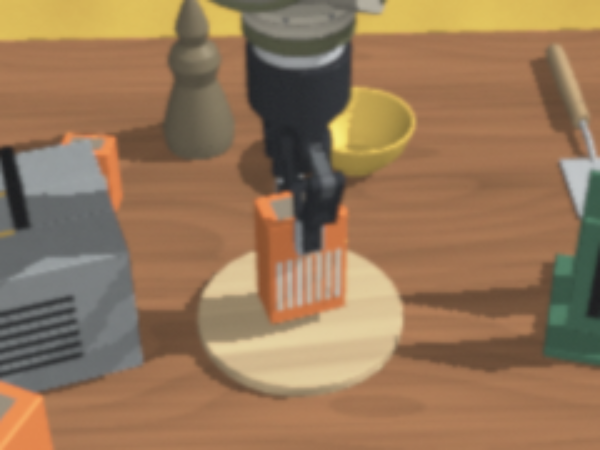

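The cartridge hangs just above the middle of the bat, with its lower edge at crop (305,315). I lower it slowly until it touches.

Call:
{"method": "step_arm", "body": {"increments": [{"x": 0, "y": 0, "z": 0.4, "wx": 0, "wy": 0, "wz": 0, "gripper": 3}, {"x": 0, "y": 0, "z": 0.4, "wx": 0, "wy": 0, "wz": 0, "gripper": 3}, {"x": 0, "y": 0, "z": 0.2, "wx": 0, "wy": 0, "wz": 0, "gripper": 3}, {"x": 0, "y": 0, "z": 0.2, "wx": 0, "wy": 0, "wz": 0, "gripper": 3}]}}

```text
time_s: 9.95
position: [0.5101, -0.0054, 0.2587]
tool_rot: [[0.959, 0.282, 0.0], [0.282, -0.959, -0.0], [0.0, 0.0, -1.0]]
ft_force: [0.0, 0.3, -0.7]
grip_width: 0.0392
```

Call:
{"method": "step_arm", "body": {"increments": [{"x": 0, "y": 0, "z": 0.15, "wx": 0, "wy": 0, "wz": 0, "gripper": 3}, {"x": 0, "y": 0, "z": 0.15, "wx": 0, "wy": 0, "wz": 0, "gripper": 3}]}}

```text
time_s: 10.15
position: [0.5101, -0.0054, 0.2557]
tool_rot: [[0.959, 0.282, 0.0], [0.282, -0.959, -0.0], [0.0, 0.0, -1.0]]
ft_force: [-1.5, -0.2, 8.2]
grip_width: 0.0394
```

Call:
{"method": "step_arm", "body": {"increments": [{"x": 0, "y": 0, "z": 0, "wx": 0, "wy": 0, "wz": 0, "gripper": 5}, {"x": 0, "y": 0, "z": 0, "wx": 0, "wy": 0, "wz": 0, "gripper": 8.5}, {"x": 0, "y": 0, "z": 0, "wx": 0, "wy": 0, "wz": 0, "gripper": 8.5}, {"x": 0, "y": 0, "z": 0, "wx": 0, "wy": 0, "wz": 0, "gripper": 8.5}, {"x": 0, "y": 0, "z": 0, "wx": 0, "wy": 0, "wz": 0, "gripper": 8.5}, {"x": 0, "y": 0, "z": -2.5, "wx": 0, "wy": 0, "wz": 0, "gripper": 8.5}, {"x": 0, "y": 0, "z": -2.5, "wx": 0, "wy": 0, "wz": 0, "gripper": 8.5}, {"x": 0, "y": 0, "z": -2.5, "wx": 0, "wy": 0, "wz": 0, "gripper": 8.5}, {"x": 0, "y": 0, "z": 0, "wx": 0, "wy": 0, "wz": 0.142, "gripper": 8.5}, {"x": 0, "y": 0, "z": 0, "wx": 0, "wy": 0, "wz": 0.143, "gripper": 8.5}, {"x": 0, "y": 0, "z": 0, "wx": 0, "wy": 0, "wz": 0.143, "gripper": 8.5}, {"x": 0, "y": 0, "z": 0, "wx": 0, "wy": 0, "wz": 0.143, "gripper": 8.5}, {"x": 0, "y": 0, "z": 0, "wx": 0, "wy": 0, "wz": 0.143, "gripper": 8.5}, {"x": 0, "y": 0, "z": 0, "wx": 0, "wy": 0, "wz": 0.143, "gripper": 8.5}, {"x": 0, "y": 0, "z": 0, "wx": 0, "wy": 0, "wz": 0.143, "gripper": 8.5}, {"x": 0, "y": 0, "z": 0, "wx": 0, "wy": 0, "wz": 0.143, "gripper": 8.5}, {"x": 0, "y": 0, "z": 0, "wx": 0, "wy": 0, "wz": 0.143, "gripper": 8.5}, {"x": 0, "y": 0, "z": 0, "wx": 0, "wy": 0, "wz": 0.143, "gripper": 8.5}, {"x": 0, "y": 0, "z": 0, "wx": 0, "wy": 0, "wz": 0.142, "gripper": 8.5}, {"x": 0, "y": 0, "z": 0, "wx": 0, "wy": 0, "wz": 0, "gripper": 8.5}]}}

```text
time_s: 12.15
position: [0.51, -0.0054, 0.3307]
tool_rot: [[0.281, -0.96, -0.0], [-0.96, -0.281, -0.0], [-0.0, 0.0, -1.0]]
ft_force: [0.2, -0.1, -0.8]
grip_width: 0.0846
```

```bash
python3 - <<'E'
from h import *
d=cam('wrist'); w=d['color']; t=cam('side')['color'][134:314,189:429]
cv2.imwrite('pics/w6.png',np.hstack([cv2.resize(w,(480,300)),cv2.resize(t,(320,300))])); s=env.observe(); print(s['position'],s['ft_force'],s['grip_width'])
R=np.array(s['tool_rot']);p=np.array(s['position'])
hsv=cv2.cvtColor(w,cv2.COLOR_BGR2HSV)
m=cv2.inRange(hsv,(4,150,90),(18,255,255))
c=max(cv2.findContours(m,0,2)[0],key=cv2.contourArea);q=cv2.approxPolyDP(c,4,True)[:,0];print(q.tolist())
for a in q: print(((R.T@(ray(d,a,.112)-p))[:2]*1000).round(1))
E
```

```text
[ 0.51004845 -0.00543233  0.33072265] [0.56891176 0.12417065 0.37058151] 0.08514288466033068
[[0, 390], [47, 340], [31, 354], [25, 349], [81, 301], [86, 305], [62, 326], [90, 307], [95, 311], [88, 318], [99, 320], [103, 329], [127, 324], [138, 311], [154, 306], [177, 276], [202, 256], [219, 256], [224, 297], [204, 341], [231, 379], [256, 370], [260, 359], [315, 365], [379, 359], [382, 369], [408, 379], [435, 342], [415, 296], [420, 256], [438, 256], [463, 276], [486, 306], [501, 311], [513, 324], [536, 329], [542, 319], [553, 318], [491, 277], [578, 180], [639, 222], [639, 0], [135, 0], [149, 8], [175, 187], [86, 243], [0, 244], [0, 271], [13, 274], [0, 274], [0, 290], [32, 270], [38, 273], [0, 298], [0, 304], [41, 277], [48, 280], [1, 312], [0, 319], [51, 283], [57, 285], [0, 329]]
[-229.2  123.8]
[-185.2   81.2]
[-199.    92.6]
[-202.    88.4]
[-155.7   50.9]
[-153.1   53.9]
[-172.5   70. ]
[-150.8   55.4]
[-148.2   58.5]
[-153.9   63.8]
[-146.9   65.4]
[-145.6   72.5]
[-128.9   68.7]
[-120.    58.6]
[-108.9   54.9]
[-91.   32.9]
[-73.7  19. ]
[-63.1  19.1]
[-62.6  48.4]
[-79.2  82.6]
[-63.6 114.9]
[-45.5 107.1]
[-42.2  97.7]
[ -4.2 103.1]
[40.  98.2]
[ 42.5 106.8]
[ 61.3 115.6]
[77.3 84.2]
[60.9 48.3]
[61.8 19.7]
[72.9 19.8]
[90.2 33.9]
[107.9  56.1]
[118.3  59.9]
[127.9  70.1]
[143.9  74.1]
[146.4  66.3]
[153.6  65.5]
[108.1  34.7]
[149.2 -28.4]
[191.8  -2.2]
[ 159.1 -120.5]
[ -91.8 -121.7]
[ -85.4 -118.1]
[-84.6 -25.4]
[-143.8    9.9]
[-196.7   10.3]
[-202.    28.8]
[-194.4   31. ]
[-202.6   30.9]
[-205.9   42.4]
[-181.7   28.2]
[-178.4   30.3]
[-207.6   48.3]
[-208.9   52.8]
[-177.3   33.2]
[-173.3   35.4]
[-210.    58.9]
[-212.2   64.3]
[-172.    37.5]
[-168.5   39. ]
[-214.4   72.2]
```

View pics/w6.png

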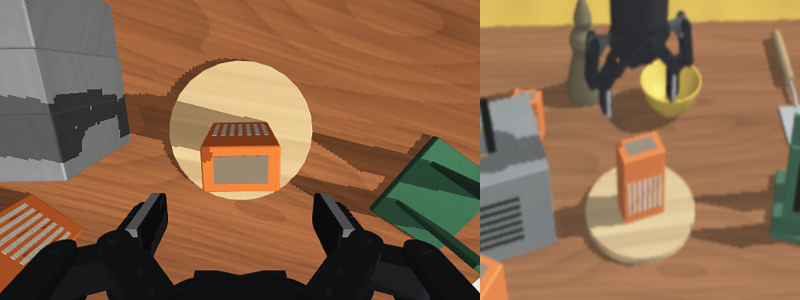

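The cartridge stands upright on the bat, free of the fingers, with its top face at wrist px (271,203)-(372,254). I work out the offset, and refine the stand from the same view (plates at right).

```bash
python3 - <<'E'
from h import *
d=cam('wrist'); s=env.observe();R=np.array(s['tool_rot']);p=np.array(s['position'])
P=np.array([(R.T@(ray(d,a,.112)-p))[:2]*1000 for a in [(270.7,203),(372,200),(372,253),(271,255)]]);print(P.round(1),P.mean(0))
E
```

```text
[[-29.4 -15.2]
 [ 30.4 -17. ]
 [ 32.   17.4]
 [-30.7  18.7]] [0.55593163 0.97733792]
```

Call:
{"method": "step_arm", "body": {"increments": [{"x": 0, "y": 0.1, "z": 2, "wx": 0, "wy": 0, "wz": 0, "gripper": 8.5}, {"x": 0, "y": 0, "z": 2, "wx": 0, "wy": 0, "wz": 0, "gripper": 8.5}, {"x": 0, "y": 0, "z": 2, "wx": 0, "wy": 0, "wz": 0, "gripper": 8.5}, {"x": 0, "y": 0, "z": 1.4, "wx": 0, "wy": 0, "wz": 0, "gripper": 8.5}, {"x": 0, "y": 0, "z": 1, "wx": 0, "wy": 0, "wz": 0, "gripper": 8.5}, {"x": 0, "y": 0, "z": 0, "wx": 0, "wy": 0, "wz": 0, "gripper": 8.5}, {"x": 0, "y": 0, "z": 0, "wx": 0, "wy": 0, "wz": 0, "gripper": 5.5}, {"x": 0, "y": 0, "z": 0, "wx": 0, "wy": 0, "wz": 0, "gripper": 5.5}, {"x": 0, "y": 0, "z": 0, "wx": 0, "wy": 0, "wz": 0, "gripper": 5.5}, {"x": 0, "y": 0, "z": 0, "wx": 0, "wy": 0, "wz": 0, "gripper": 5.5}, {"x": 0, "y": 0, "z": 0, "wx": 0, "wy": 0, "wz": 0, "gripper": 5.5}], "newtons": 40}}

```text
time_s: 13.4
position: [0.5093, -0.0058, 0.2477]
tool_rot: [[0.282, -0.959, 0.002], [-0.959, -0.282, -0.0], [0.001, -0.002, -1.0]]
ft_force: [-0.1, -1.2, 6.4]
grip_width: 0.0632
```

Call:
{"method": "step_arm", "body": {"increments": [{"x": 0, "y": 0, "z": -0.5, "wx": 0, "wy": 0, "wz": 0, "gripper": 5.5}, {"x": 0, "y": 0, "z": -1.5, "wx": 0, "wy": 0, "wz": 0, "gripper": 5.5}, {"x": 0, "y": 0, "z": -3, "wx": 0, "wy": 0, "wz": 0, "gripper": 5.5}, {"x": 0, "y": 0, "z": -3, "wx": 0, "wy": 0, "wz": 0, "gripper": 5.5}, {"x": 0, "y": 0, "z": -3, "wx": 0, "wy": 0, "wz": 0, "gripper": 5.5}, {"x": 0, "y": 0, "z": -3, "wx": 0, "wy": 0, "wz": 0, "gripper": 5.5}, {"x": 0, "y": 0, "z": -2, "wx": 0, "wy": 0, "wz": 0, "gripper": 5.5}, {"x": 2.55, "y": 0.82, "z": 0, "wx": 0, "wy": 0, "wz": 0, "gripper": 5.5}, {"x": 2.55, "y": 0.82, "z": 0, "wx": 0, "wy": 0, "wz": 0, "gripper": 5.5}, {"x": 2.55, "y": 0.82, "z": 0, "wx": 0, "wy": 0, "wz": 0, "gripper": 5.5}, {"x": 2.55, "y": 0.82, "z": 0, "wx": 0, "wy": 0, "wz": 0, "gripper": 5.5}, {"x": 2.55, "y": 0.82, "z": 0, "wx": 0, "wy": 0, "wz": 0, "gripper": 5.5}, {"x": 2.55, "y": 0.82, "z": 0, "wx": 0, "wy": 0, "wz": 0, "gripper": 5.5}, {"x": 2.55, "y": 0.82, "z": 0, "wx": 0, "wy": 0, "wz": 0, "gripper": 5.5}, {"x": 2.55, "y": 0.82, "z": 0, "wx": 0, "wy": 0, "wz": 0, "gripper": 5.5}, {"x": 2.55, "y": 0.82, "z": 0, "wx": 0, "wy": 0, "wz": 0, "gripper": 5.5}, {"x": 2.55, "y": 0.82, "z": 0, "wx": 0, "wy": 0, "wz": 0, "gripper": 5.5}]}}

```text
time_s: 15.1
position: [0.502, -0.2744, 0.4066]
tool_rot: [[0.282, -0.959, -0.001], [-0.959, -0.282, 0.001], [-0.001, 0.001, -1.0]]
ft_force: [1.2, 0.1, -1.8]
grip_width: 0.0637
```

Call:
{"method": "step_arm", "body": {"increments": [{"x": 0, "y": 0, "z": 0, "wx": 0, "wy": 0, "wz": 0.141, "gripper": 5.5}, {"x": 0, "y": 0, "z": 0, "wx": 0, "wy": 0, "wz": 0.141, "gripper": 5.5}, {"x": 0, "y": 0, "z": 0, "wx": 0, "wy": 0, "wz": 0.141, "gripper": 5.5}, {"x": 0, "y": 0, "z": 0, "wx": 0, "wy": 0, "wz": 0.141, "gripper": 5.5}, {"x": 0, "y": 0, "z": 0, "wx": 0, "wy": 0, "wz": 0, "gripper": 5.5}]}}

```text
time_s: 15.6
position: [0.5022, -0.2734, 0.4066]
tool_rot: [[-0.276, -0.961, -0.001], [-0.961, 0.276, 0.001], [-0.0, 0.001, -1.0]]
ft_force: [-0.6, 0.3, -1.7]
grip_width: 0.0638
```

```bash
python3 - <<'E'
from h import *
d=cam('wrist'); w=d['color']; t=cam('side')['color'][100:300,340:500]
cv2.imwrite('pics/w7.png',np.hstack([cv2.resize(w,(560,350)),cv2.resize(t,(240,350))])); s=env.observe(); print(s['position'],s['ft_force'],s['grip_width'],np.array(s['tool_rot']).round(3).tolist())
E
```

```text
[ 0.50223436 -0.27338531  0.40664773] [ 0.51221399  0.31542444 -1.7775919 ] 0.0633858026789142 [[-0.271, -0.963, -0.0], [-0.963, 0.271, 0.0], [-0.0, 0.001, -1.0]]
```

View pics/w7.png

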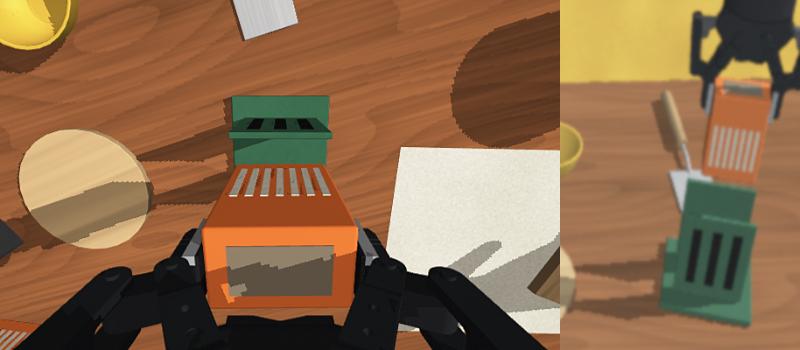

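The wrist view shows the cartridge held over the stand: plate top edge at about px (262-378,150), base far edge at about (265-376,110). The side view shows it upright above the bay.

```bash
python3 - <<'E'
from h import *
d=cam('wrist'); s=env.observe();R=np.array(s['tool_rot']);p=np.array(s['position'])
g=d['color'].astype(int)
print('col270',[tuple(g[r,270]) for r in range(104,166,2)])
print('row153',[ (c,tuple(g[153,c])) for c in list(range(256,268))+list(range(372,384))])
f=lambda q,z:((R.T@(ray(d,q,z)-p))[:2]*1000).round(1)
for n,q,z in [('platetop outer',(262,150),.125),('pt',(378,150),.125),('inner',(263,157),.125),('inner',(377,157),.125),('base',(265,110),.01),('base',(376,110),.01)]: print(n,f(q,z))
E
```

```text
col270 [(np.int64(57), np.int64(97), np.int64(157)), (np.int64(58), np.int64(96), np.int64(159)), (np.int64(49), np.int64(85), np.int64(155)), (np.int64(80), np.int64(111), np.int64(53)), (np.int64(84), np.int64(115), np.int64(64)), (np.int64(83), np.int64(113), np.int64(62)), (np.int64(83), np.int64(115), np.int64(63)), (np.int64(83), np.int64(114), np.int64(64)), (np.int64(82), np.int64(113), np.int64(62)), (np.int64(81), np.int64(114), np.int64(62)), (np.int64(81), np.int64(114), np.int64(63)), (np.int64(83), np.int64(115), np.int64(65)), (np.int64(83), np.int64(114), np.int64(63)), (np.int64(81), np.int64(113), np.int64(62)), (np.int64(81), np.int64(112), np.int64(62)), (np.int64(81), np.int64(115), np.int64(63)), (np.int64(85), np.int64(119), np.int64(66)), (np.int64(60), np.int64(84), np.int64(46)), (np.int64(52), np.int64(70), np.int64(40)), (np.int64(48), np.int64(63), np.int64(36)), (np.int64(44), np.int64(59), np.int64(34)), (np.int64(43), np.int64(60), np.int64(34)), (np.int64(43), np.int64(58), np.int64(32)), (np.int64(37), np.int64(49), np.int64(29)), (np.int64(82), np.i
[... 972 characters left out ...]
), (373, (np.int64(84), np.int64(116), np.int64(66))), (374, (np.int64(82), np.int64(116), np.int64(63))), (375, (np.int64(83), np.int64(116), np.int64(64))), (376, (np.int64(84), np.int64(118), np.int64(65))), (377, (np.int64(85), np.int64(117), np.int64(64))), (378, (np.int64(83), np.int64(112), np.int64(57))), (379, (np.int64(100), np.int64(136), np.int64(62))), (380, (np.int64(65), np.int64(103), np.int64(161))), (381, (np.int64(58), np.int64(98), np.int64(165))), (382, (np.int64(59), np.int64(99), np.int64(162))), (383, (np.int64(59), np.int64(99), np.int64(161)))]
platetop outer [-44.1 -36.4]
pt [ 43.1 -36.5]
inner [-43.6 -31.1]
inner [ 42.6 -31.2]
base [-58.6 -61.1]
base [ 59.  -61.2]
```

Call:
{"method": "step_arm", "body": {"increments": [{"x": 0, "y": -0.2, "z": 0, "wx": 0, "wy": 0, "wz": 0, "gripper": 5.5}, {"x": 0, "y": 0, "z": 2, "wx": 0, "wy": 0, "wz": 0, "gripper": 5.5}, {"x": 0, "y": 0, "z": 2, "wx": 0, "wy": 0, "wz": 0, "gripper": 5.5}, {"x": 0, "y": 0, "z": 1, "wx": 0, "wy": 0, "wz": 0, "gripper": 5.5}, {"x": 0, "y": 0, "z": 1, "wx": 0, "wy": 0, "wz": 0, "gripper": 5.5}, {"x": 0, "y": 0, "z": 0, "wx": 0, "wy": 0, "wz": 0, "gripper": 5.5}]}}

```text
time_s: 16.35
position: [0.5042, -0.274, 0.3458]
tool_rot: [[-0.274, -0.962, -0.001], [-0.962, 0.274, 0.001], [-0.001, 0.002, -1.0]]
ft_force: [-0.1, -1.1, -1.7]
grip_width: 0.0634
```

Call:
{"method": "step_arm", "body": {"increments": [{"x": 0, "y": 0, "z": 1.5, "wx": 0, "wy": 0, "wz": 0, "gripper": 5.5}, {"x": 0, "y": 0, "z": 1.5, "wx": 0, "wy": 0, "wz": 0, "gripper": 5.5}, {"x": 0, "y": 0, "z": 1.5, "wx": 0, "wy": 0, "wz": 0, "gripper": 5.5}, {"x": 0, "y": 0, "z": 1.5, "wx": 0, "wy": 0, "wz": 0, "gripper": 5.5}, {"x": 0, "y": 0, "z": 1.5, "wx": 0, "wy": 0, "wz": 0, "gripper": 5.5}, {"x": 0, "y": 0, "z": 1, "wx": 0, "wy": 0, "wz": 0, "gripper": 5.5}, {"x": 0, "y": 0, "z": 0.6, "wx": 0, "wy": 0, "wz": 0, "gripper": 5.5}, {"x": 0, "y": 0, "z": 0.4, "wx": 0, "wy": 0, "wz": 0, "gripper": 5.5}, {"x": 0, "y": 0, "z": 0, "wx": 0, "wy": 0, "wz": 0, "gripper": 5.5}]}}

```text
time_s: 17.25
position: [0.5043, -0.2741, 0.2518]
tool_rot: [[-0.275, -0.962, 0.0], [-0.962, 0.275, -0.0], [0.0, -0.0, -1.0]]
ft_force: [-0.4, 0.5, -1.8]
grip_width: 0.0638
```

Call:
{"method": "step_arm", "body": {"increments": [{"x": 0, "y": 0, "z": 0.2, "wx": 0, "wy": 0, "wz": 0, "gripper": 5.5}, {"x": 0, "y": 0, "z": 0.2, "wx": 0, "wy": 0, "wz": 0, "gripper": 5.5}, {"x": 0, "y": 0, "z": 0.1, "wx": 0, "wy": 0, "wz": 0, "gripper": 5.5}]}}

```text
time_s: 17.55
position: [0.5042, -0.274, 0.2468]
tool_rot: [[-0.275, -0.962, 0.0], [-0.962, 0.275, -0.0], [0.0, -0.0, -1.0]]
ft_force: [0.4, 0.1, -1.8]
grip_width: 0.0634
```

Call:
{"method": "step_arm", "body": {"increments": [{"x": 0, "y": 0, "z": 0.1, "wx": 0, "wy": 0, "wz": 0, "gripper": 5.5}, {"x": 0, "y": 0, "z": 0.1, "wx": 0, "wy": 0, "wz": 0, "gripper": 5.5}]}}

```text
time_s: 17.75
position: [0.5043, -0.2741, 0.2456]
tool_rot: [[-0.275, -0.962, 0.001], [-0.962, 0.275, -0.001], [0.0, -0.001, -1.0]]
ft_force: [-3.6, 1.0, 13.1]
grip_width: 0.0633
```

Floor contact came at the predicted height (13 N). I release and rise straight up.

Call:
{"method": "step_arm", "body": {"increments": [{"x": 0, "y": 0, "z": -0.05, "wx": 0, "wy": 0, "wz": 0, "gripper": 5.5}, {"x": 0, "y": 0, "z": 0, "wx": 0, "wy": 0, "wz": 0, "gripper": 7}, {"x": 0, "y": 0, "z": 0, "wx": 0, "wy": 0, "wz": 0, "gripper": 8.5}, {"x": 0, "y": 0, "z": 0, "wx": 0, "wy": 0, "wz": 0, "gripper": 8.5}, {"x": 0, "y": 0, "z": 0, "wx": 0, "wy": 0, "wz": 0, "gripper": 8.5}, {"x": 0, "y": 0, "z": 0, "wx": 0, "wy": 0, "wz": 0, "gripper": 8.5}, {"x": 0, "y": 0, "z": -1, "wx": 0, "wy": 0, "wz": 0, "gripper": 8.5}, {"x": 0, "y": 0, "z": -2, "wx": 0, "wy": 0, "wz": 0, "gripper": 8.5}, {"x": 0, "y": 0, "z": -3, "wx": 0, "wy": 0, "wz": 0, "gripper": 8.5}, {"x": 0, "y": 0, "z": -3, "wx": 0, "wy": 0, "wz": 0, "gripper": 8.5}, {"x": 0, "y": 0, "z": -3, "wx": 0, "wy": 0, "wz": 0, "gripper": 8.5}, {"x": 0, "y": 0, "z": -3, "wx": 0, "wy": 0, "wz": 0, "gripper": 8.5}, {"x": 0, "y": 0, "z": 0, "wx": 0, "wy": 0, "wz": 0, "gripper": 8.5}]}}

```text
time_s: 19.05
position: [0.5042, -0.2739, 0.4002]
tool_rot: [[-0.274, -0.962, 0.007], [-0.962, 0.274, -0.006], [0.004, -0.008, -1.0]]
ft_force: [0.5, -0.4, 0.9]
grip_width: 0.0852
```

```bash
python3 - <<'E'
from h import *
d=cam('wrist'); w=d['color']; t=cam('side')['color'][150:300,370:490]
cv2.imwrite('pics/w8.png',np.hstack([cv2.resize(w,(480,300)),cv2.resize(t,(240,300))])); s=env.observe(); print(s['position'],s['ft_force'],s['grip_width'])
E
```

```text
[ 0.50402812 -0.2738317   0.39589133] [ 0.58089427  0.4416205  -0.07309597] 0.08494061600269565
```

View pics/w8.png

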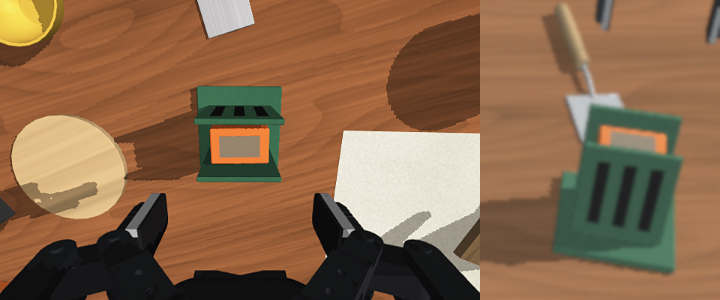

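The cartridge stands upright between the plates, with its top face at wrist px about (281-358,170-218). The fingers are clear. One numeric check, then I hand in.

```bash
python3 - <<'E'
from h import *
d=cam('wrist'); h=cv2.cvtColor(d['color'],cv2.COLOR_BGR2HSV)
m=cv2.inRange(h,(4,200,150),(18,255,255));m[:,:270]=0;m[:,372:]=0;m[:160]=0;m[225:]=0
x,y,w,hh=cv2.boundingRect(m);P=[ray(d,q,.110)[:2] for q in [(x,y),(x+w,y),(x+w,y+hh),(x,y+hh)]];print(x,y,w,hh,np.mean(P,0).round(4),np.linalg.norm(P[1]-P[0]),np.linalg.norm(P[2]-P[1]))
t=cam('top')
for n,q,z in [('fig',(277,142),0),('bowl',(335,145),.03)]: print(n,ray(t,q,z).round(3))
a=cv2.imread('pics/top0.png');print('diff figure/bowl/spatula',cv2.absdiff(a,t['color'])[75:182,255:440].max(2).__gt__(40).sum())
env.close_job(); print(env.observe()['time_s'])
E
```

```text
280 165 81 53 [ 0.5065 -0.2747] 0.06276843508975627 0.043751839176198834
fig [0.76  0.085 0.   ]
bowl [ 0.728 -0.069  0.03 ]
diff figure/bowl/spatula 8
the job is handed in; nothing more can be done
the job is handed in; nothing more can be done
```

The cartridge is now in the green drying stand, upright and let go, and I handed the job in at about 20 s of the 67 s allowed. No verdict is reported, so the checks below are my own measurements.

- **Extractor:** I pressed the cartridge down to the hard stop at 15 N and it sprang up. I then gripped it across its broad faces and drew it out straight up.
- **Bat:** I stood it upright about at the middle of the bat and released it, then took it again by its narrow ends.
- **Stand:** I lowered it in the grip until it touched the floor at the height I expected (13 N), then released it and backed off.
- **Last checks:** Its top measures 63 x 44 mm, against the 64 x 40 mm given. Its centre is at (0.5065, -0.275), about 2–4 mm from the bay centre I measured. The fingers are clear of it.
- **Bystanders:** Comparing overhead pictures before and after, the area around the figure, bowl and spatula changed by only 8 pixels, so they have not moved.
- **Faults and disagreements:** My first move call was refused because its rows lacked some keys, and nothing moved. The overhead and wrist cameras disagreed by 2–3 mm, so I corrected for that before pressing the cartridge and again before lowering it into the stand.

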